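Lower the ratchet arm of the slide press

ROBOT

A 6-joint arm with a two-finger parallel gripper is mounted at the origin on a cart in front of the work surface, level with it; the furniture and walls round the work are solid. World frame = base frame: x ahead of the robot, y to its left, z up, the work surface at z = 0. Lengths are in m, angles in degrees, forces in N, time in s.
With the tool pointing down it reaches from about 0.275 to 0.75 m from the base axis. Payload 10.2 kg.
Tool frame: the origin (TCP) lies at the very end of the fingers, on their centre line; the grasp point (between the pads) lies 19 mm behind it; z points along the fingers, y is the line along which they close (so a half turn about z gives the same grasp; the last joint's range is limited). The gripper opens to 88 mm and grips with 3 to 60 N. Pads are 18 mm wide; open, the fingers measure 123 mm over their backs; the gripper's body (75 mm by 187 mm) begins 45 mm behind the grasp point.
Start: joints at [-81.326, 17.928, 85.812, -0, 76.261, -12.8], TCP at [0.192, -0.489, 0.239] pointing down, gripper open.
Joint ranges: [-168.41, 168.41], [-55.51, 124.54], [10.69, 146.95], [-70.63, 250.63], [1, 178], [-165.06, 165.06]. Speed limits (degrees/s): [136.94, 136.94, 172.46, 180, 180, 180].

INTERFACE

Orientations are given as [roll, pitch, yaw] about the fixed x, y, z axes, in that order (R = Rz(yaw) Ry(pitch) Rx(roll)).
In Python, from workcell import status, eyes, r gives the robot as it stands. The module is installed in compiled form; this text tells all that it offers.
- The arm moves only by the shell command python3 -m creep 'ROWS' [OPENING] [FORCE]. ROWS is a JSON object of lists of equal length, an entry for each row: "dp": the shift along the tool's x, y, z in cm, a list of three; "twist": the turn about the tool's z in degrees. In form: {"dp": [[tx, ty, tz], ...], "twist": [twist, ...]}. A call has 1 to 10 rows; each row is the pose to reach, as a shift and turn from the pose commanded when the call began, along the tool's axes at that moment; what a row does not reach only later rows make up. A row lasts 1/10 s, in which the tool goes at most 50 mm and 8.59 degrees, less where a joint would pass 70% of its speed; a pose out of reach is approached as far as the arm can. A call with a gripper value outside its range is refused whole. OPENING is the gripper's target within -1 to 1 (fully open at 1, half-way at 0, shut at -1), set as the call begins (- or left out, the last holds). The fingers move at their own pace and stop on an object; FORCE is the grip in N (left out, the last holds). Time passes only in rows, so rows that repeat a pose let the fingers close. It gives the time, the measured TCP pose, the force, the opening and the grip force at its end, in the units of the state.
- status.observe(): the state, without advancing time (a new reading comes with each control period).
- eyes.camera(name): name is "scene" or "top"; returns a dict with "color" (420x560x3 uint8, red, green, blue), "K" (3x3 intrinsics, pixels), "dist" ([k1, k2, p1, p2, k3] as OpenCV has them; the pictures are not rectified), "R" (3x3) and "t" (3): a world point X has camera coordinates R X + t. Camera axes: x right, y down, z forward; pixel columns grow to the right and rows downward; lengths in m; the calibration is good to about 2 mm. A picture is of the moment at which its call begins. There is no depth.
- r.hand_in(): hands the job in; it is judged then, once.
The state is a dict: "time_s": time; "joints": joint angles; "joint_velocities": joint speeds; "joint_efforts": joint torques, N m; "tcp_pos": TCP position; "tool_rot": TCP orientation; "force": force on the tool from outside, world axes, zero at the start; "torque": the same for the moment, N m; "width": finger opening in m; "grip_force": force on a finger pad.
Only numpy, scipy, OpenCV 4.12 (cv2) and the standard library are available. Lean on these libraries where they do the work, as an engineer would, in place of code of your own. Each camera call takes 0.05 s, during which the arm holds its last target. There are 200 camera calls.

TASK

Lower the slide press onto the specimen: press the yellow thumb tab of its ratchet pawl fully down with a fingertip, so that the pawl is free of the teeth and stays free, then push the red handle of the blue arm down until the arm is fully home with its rubber pad on the glass slide. Only push: do not raise the arm, leave the pawl free, and leave the green slide box, the black-capped tub and the tally counter where they are.

Things in the scene. Friction and masses are not known exactly. Their poses are not given: they have to be found in the camera images.
- press: Slide press, fixed to the bench. Grey base plate 100 x 250 x 12 mm; origin on the bench top, 5 mm to +y of the plate's centre; z up. Along its y: red handle -115 mm (arm down), steel anvil with glass slide -52, hub axle of the arm +40 (60 mm high), pin of the pawl +100 (100 mm high), centre of the yellow thumb tab +146 (beyond the plate's end).
- press_hub (a point): The arm's hinge: centre of the hub axle, 60 mm above the bench. The axle runs along the press's x axis. The dark toothed ratchet wheel (86 mm diameter, 100 mm over the teeth) turns about it together with the arm.
- press_arm (a joint): Angle of the blue arm, rad: 0 = fully down (level, on a hard stop, rubber pad on the slide), growing as it is raised, at most 0.95; starts near 0.75. Friction holds it where it is left; with the pawl free about 1 to 4 N at the handle push it down. With the pawl engaged the teeth let it down by at most about 0.15 rad, then block it.
- handle_top (a point): Top of the red handle at its middle when the arm is down. The handle is a bar 18 mm in diameter, 80 mm long along the press's x axis, its centre line 155 mm from the hub axle. The point is fixed to the arm: 155 mm out from the axle, 9 mm above the bar's centre line (square to the arm). It moves on the arm's arc about press_hub.
- pawl (a joint): Angle of the brass pawl, rad: 0 = nose down in the teeth (the start), growing as the thumb tab is pressed down, hard stop at 0.28 (fully pressed, free of the teeth). Pressing takes about 2 N at the tab; friction keeps the pawl where it is left, there is no return spring.
- pawl_tab (a point): Centre of the top face of the yellow thumb tab (34 mm along the press's x, 28 mm along its y, 8 mm thick), 124 mm above the bench at the start, 46 mm to +y of the pawl's pin and 24 mm above it. Fully pressed, this point is about 14 mm lower.
- green_mailer: Loose green plastic slide box, 33 x 84 x 28 mm, lying beside the press; origin under its middle. A bystander.
- tub: Loose white tub with a black screw cap, 35 mm in diameter, 52 mm high, standing behind the press; origin under its middle. A bystander.
- counter: Loose chrome hand tally counter, 52 x 66 x 22 mm, lying behind the press; origin under its middle. A bystander.

How it is judged:
By the outcome, as a careful person would: the job done as asked, in the order asked, and still so for the second after the job is handed in, with the robot touching nothing.
It also fails if it takes over 40 s, if anything falls off the work surface, if the arm or the gripper's body presses on something with over 40 N, if the wrist force passes 120 N, or if a joint passes its speed limit or range.

## Working session

There is one attempt and no reset: what is moved stays moved. The work goes in short steps, Python scripts to look and compute and a shell command to move; the robot and the scene stay as the last step left them, time stands still between calls to the robot, and variables do not carry over. Pictures are saved under pics/ and viewed, at most 10 in all, crops included, and the job is handed in when it is done.

```bash
mkdir -p pics; python3 - <<'E'
from workcell import status, eyes, r
import cv2, numpy as np
s=status.observe();print(s['tcp_pos'],s['tool_rot'],s['time_s'],s['width'])
for n in("scene","top"):
    c=eyes.camera(n);cv2.imwrite(f"pics/{n}0.png",c['color'][:,:,::-1])
    np.savez(f"{n}.npz",**{k:np.array(c[k]) for k in("K","dist","R","t")})
    print(n,-np.array(c['R']).T@np.array(c['t']))
E
```

```text
[ 0.19215763 -0.4883095   0.23817042] [-1.79930117e+02 -1.60101031e-02  2.14761956e+01] 0.0 0.08797832969029128
scene [-0.08647073  0.67073316  0.49617269]
top [0.40838039 0.26354511 0.94729502]
```

View pics/scene0.png

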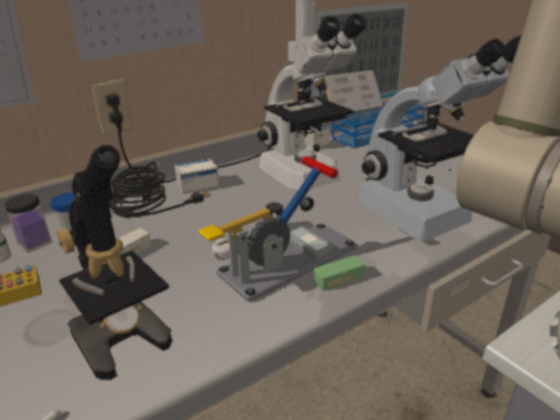

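View pics/top0.png

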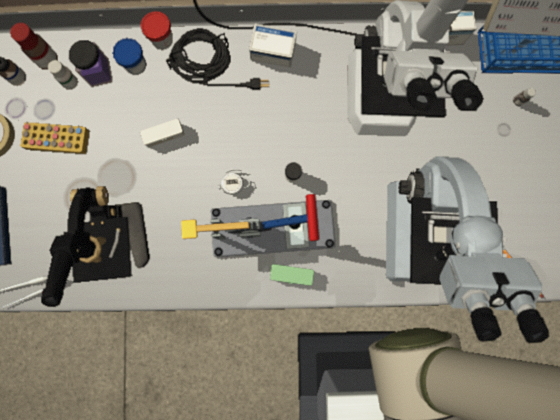

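```bash
cat > h.py <<'E'
import numpy as np, cv2
C={n:dict(np.load(f"{n}.npz")) for n in("scene","top")}
def ray(n,uv):
    c=C[n];p=cv2.undistortPoints(np.array([[uv]],float),c['K'],c['dist'])[0,0]
    return -c['R'].T@c['t'], c['R'].T@np.array([*p,1])
def atz(n,uv,z):
    o,d=ray(n,uv);return o+d*(z-o[2])/d[2]
def tri(a,b):
    o,d=ray('scene',a);p,e=ray('top',b)
    s=np.linalg.lstsq(np.c_[d,-e],p-o,rcond=None)[0]
    P,Q=o+d*s[0],p+e*s[1];return (P+Q)/2,np.linalg.norm(P-Q)
def proj(n,X):
    c=C[n];return cv2.projectPoints(np.array(X,float).reshape(-1,3),cv2.Rodrigues(c['R'])[0],c['t'],c['K'],c['dist'])[0][:,0]
E
python3 - <<'E'
import cv2
a=cv2.imread('pics/top0.png')[180:300,170:350];cv2.imwrite('pics/topc.png',cv2.resize(a,None,fx=4.4,fy=4.4,interpolation=cv2.INTER_CUBIC))
a=cv2.imread('pics/scene0.png')[140:300,190:370];cv2.imwrite('pics/scenec.png',cv2.resize(a,None,fx=3.7,fy=3.7,interpolation=cv2.INTER_CUBIC))
E
```

```text
(no output)
```

View pics/topc.png

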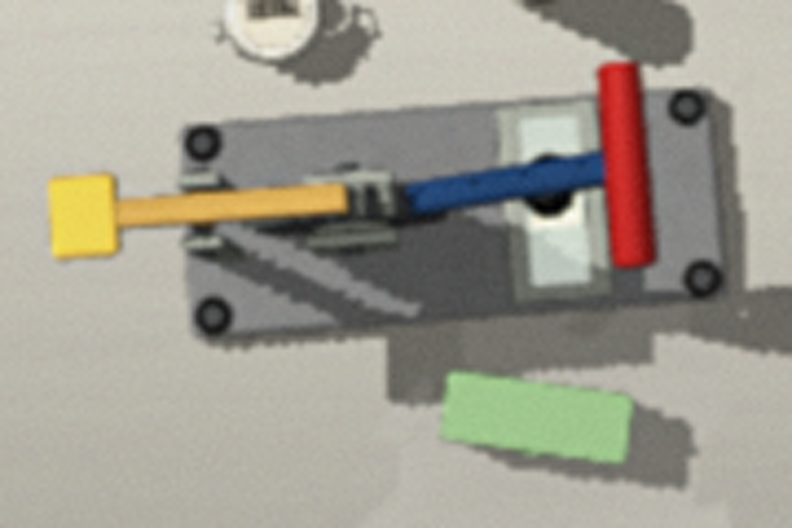

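View pics/scenec.png

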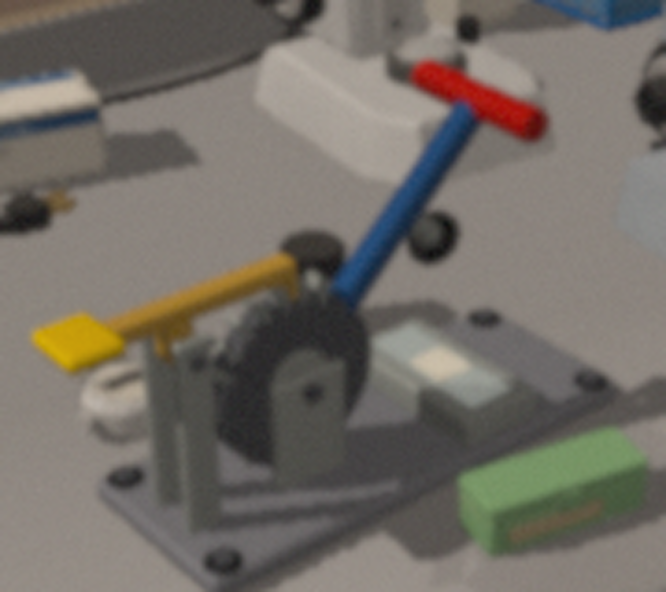

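The crops show the tab's centre at top (189.1,229.1) and scene (211.4,231.4). The handle's middle is at top (312.5,217.5) and scene (319.7,166.2), and the plate corners are clear in the top view.

```bash
python3 - <<'E'
from h import *
np.set_printoptions(precision=4,suppress=True)
t=lambda u,v:(170+u/4.4,180+v/4.4)
print('tab',tri((211.4,231.4),t(84,216)),atz('top',t(84,216),.124))
print('handle',tri((319.7,166.2),t(627,165)))
cs=[atz('top',t(*p),.012) for p in((183,125),(712,88),(725,303),(193,342))]
print(np.array(cs),[np.linalg.norm(cs[i]-cs[i-1]) for i in range(4)])
m=np.mean(cs,0);d=(cs[0]+cs[3]-cs[1]-cs[2])[:2];d/=np.linalg.norm(d)
o=m[:2]+.005*d;print('origin',o,'ydir',d,np.degrees(np.arctan2(d[1],d[0])))
for y,n in((.146,'tab'),(.04,'hub'),(-.115,'hdl')):print(n,o+y*d)
for a in(.7,.75,.8):
    print(a, o+d*(.04-.155*np.cos(a)), .06+.155*np.sin(a))
for n,uv in(('mail',(536,417)),('ctr',(272,20))):print(n,atz('top',t(*uv),.025))
print('tub',atz('top',(293,171),.052),'scopeL',atz('top',(75,265),.2),'whiteScope',atz('top',(360,110),.02),'right scope',atz('top',(392,230),.03))
E
```

```text
tab (array([0.477 , 0.4126, 0.1222]), np.float64(0.0020051596763256204)) [0.4763 0.4114 0.124 ]
handle (array([0.4892, 0.1938, 0.1664]), np.float64(0.001468259049693144))
[[0.5272 0.3854 0.012 ]
 [0.54   0.1385 0.012 ]
 [0.4399 0.136  0.012 ]
 [0.4266 0.3811 0.012 ]] [np.float64(0.1007221796385651), np.float64(0.24723221287021754), np.float64(0.1001164924577093), np.float64(0.24546345986729737)]
origin [0.4831 0.2652] ydir [-0.0529  0.9986] 93.03382717824474
tab [0.4754 0.411 ]
hub [0.481  0.3052]
hdl [0.4892 0.1504]
0.7 [0.4873 0.1868] 0.15985374152184212
0.75 [0.487  0.1919] 0.16565400780361678
0.8 [0.4867 0.1973] 0.17119019408942604
mail [0.3899 0.2248 0.025 ]
ctr [0.5737 0.3424 0.025 ]
tub [0.5938 0.2187 0.052 ] scopeL [0.4145 0.5849 0.2   ] whiteScope [0.7283 0.0733 0.02  ] right scope [0.4745 0.0222 0.03  ]
```

```bash
python3 - <<'E'
from h import *
np.set_printoptions(precision=3,suppress=True)
for s in((490,55),(515,47)):
  for t in((487,318),(530,325)):print(s,t,tri(s,t))
for z in(.2,.3,.35):print(z,[atz('top',p,z)[:2] for p in((545,340),(495,338),(448,295),(455,230),(488,195))])
print('Lscope',tri((103,155),(50,290)),tri((165,285),(145,262)),[atz('top',p,.12)[:2] for p in((147,262),(147,205))])
def mv(tgt,pos,yaw):
    y=np.radians(yaw);d=np.array(tgt)-pos
    return 100*np.array([d[0]*np.cos(y)+d[1]*np.sin(y),d[0]*np.sin(y)-d[1]*np.cos(y),-d[2]])
p0=np.array([.192,-.488,.238])
for t in([.10,-.29,.32],[.29,-.05,.32],[.25,.18,.30],[.29,.1,.32],[.476,.412,.20]):print(t,mv(t,p0,21.48))
E
```

```text
(490, 55) (487, 318) (array([ 0.335, -0.012,  0.352]), np.float64(0.0015266649443645846))
(490, 55) (530, 325) (array([ 0.34 , -0.053,  0.354]), np.float64(0.03700714230522047))
(515, 47) (487, 318) (array([ 0.321, -0.02 ,  0.361]), np.float64(0.0379580825303697))
(515, 47) (530, 325) (array([ 0.325, -0.063,  0.361]), np.float64(0.0012033706587453522))
0.2 [array([ 0.278, -0.176]), array([ 0.285, -0.092]), array([ 0.355, -0.019]), array([ 0.46 , -0.037]), array([ 0.517, -0.098])]
0.3 [array([ 0.296, -0.117]), array([ 0.301, -0.045]), array([0.362, 0.019]), array([0.453, 0.003]), array([ 0.503, -0.049])]
0.35 [array([ 0.305, -0.088]), array([ 0.31 , -0.021]), array([0.366, 0.038]), array([0.45 , 0.023]), array([ 0.495, -0.025])]
Lscope (array([0.38 , 0.568, 0.318]), np.float64(0.0003197026704258893)) (array([0.423, 0.506, 0.097]), np.float64(0.017534703903512385)) [array([0.419, 0.488]), array([0.522, 0.489])]
[0.1, -0.29, 0.32] [ -1.311 -21.794  -8.2  ]
[0.29, -0.05, 0.32] [ 25.158 -37.169  -8.2  ]
[0.25, 0.18, 0.3] [ 29.858 -60.037  -6.2  ]
[0.29, 0.1, 0.32] [ 30.651 -51.128  -8.2  ]
[0.476, 0.412, 0.2] [ 59.383 -73.35    3.8  ]
```

```bash
python3 -m creep '{"dp":[[0,0,-5],[0,0,-10],[0,0,-15],[0,0,-20],[0,0,-24],[0,0,-24]],"twist":[0,0,0,0,0,0]}' -1 20
```

```text
time_s: 0.7
tcp_pos: [0.1922, -0.4887, 0.4836]
tool_rot: [179.5, 0.1, 21.5]
force: [-0.1, 0.3, -0.5]
width: 0.042
grip_force: 0.0
```

```bash
python3 -m creep '{"dp":[[3,-3.7,0],[6,-7.4,0],[9,-11.1,0],[12,-14.8,0],[15,-18.5,0],[18,-22.2,0],[21,-25.9,0],[24,-29.6,0],[27,-33.3,0],[30,-37,0]],"twist":[0,0,0,0,0,0,0,0,0,0]}'
```

```text
time_s: 1.7
tcp_pos: [0.3358, -0.0324, 0.478]
tool_rot: [-180.0, 0.0, 21.4]
force: [1.0, -1.1, -0.1]
width: 0.0006
grip_force: 0.0
```

```bash
python3 -m creep '{"dp":[[3,-3.7,0],[6,-7.4,0],[9,-11.1,0],[12,-14.8,0],[15,-18.5,0],[18,-22.2,0],[21,-25.9,0],[24,-29.6,0],[27,-33.3,0],[29,-36,0]],"twist":[0,-8,-16,-24,-32,-40,-48,-56,-62,-68.5]}'
```

```text
time_s: 2.7
tcp_pos: [0.4742, 0.4093, 0.4765]
tool_rot: [-179.8, 0.1, 90.3]
force: [1.1, -0.3, 0.9]
width: 0.0006
grip_force: 0.0
```

```bash
python3 -m creep '{"dp":[[0,0,-0],[0.3,0.2,5],[0.3,0.2,10],[0.3,0.2,15],[0.3,0.2,20],[0.3,0.2,25],[0.3,0.2,29],[0.3,0.2,32],[0.3,0.2,32],[0.3,0.2,32]],"twist":[0,0,0,0,0,0,0,0,0,0]}'
python3 - <<'E'
from workcell import eyes
import cv2,numpy as np
a=eyes.camera('scene')['color'][120:300,170:370,::-1];b=eyes.camera('top')['color'][140:320,160:360,::-1]
cv2.imwrite('pics/c1.png',cv2.resize(np.hstack([a,b]),None,fx=2,fy=2,interpolation=cv2.INTER_CUBIC))
E
```

```text
time_s: 3.7
tcp_pos: [0.4761, 0.4094, 0.1599]
tool_rot: [180.0, -0.0, 89.9]
force: [0.5, 0.3, 0.6]
width: 0.0006
grip_force: 0.0
```

View pics/c1.png

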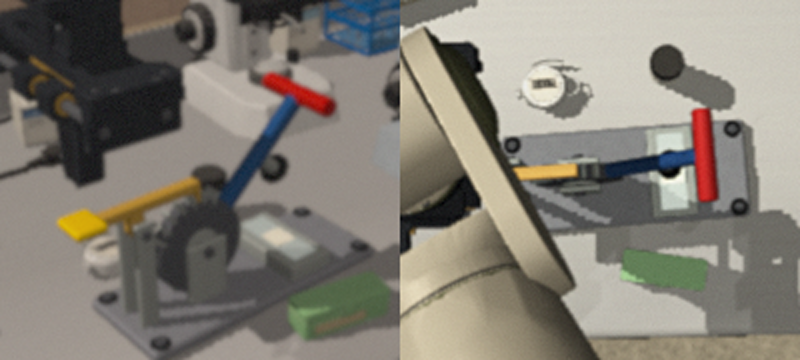

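The left view shows the closed fingertips at (85,180), just above the yellow tab at (82,222). The arm and bystanders are unmoved.

```bash
python3 -m creep '{"dp":[[0.3,0,1.5],[0.3,0,3],[0.3,0,3.5],[0.3,0,4],[0.3,0,4.3],[0.3,0,4.6],[0.3,0,4.6]],"twist":[0,0,0,0,0,0,0]}'
```

```text
time_s: 4.5
tcp_pos: [0.4764, 0.4133, 0.114]
tool_rot: [179.9, -0.1, 90.0]
force: [-2.0, 2.6, 7.4]
width: 0.0
grip_force: 3.7
```

```bash
python3 -m creep '{"dp":[[0,0,0.2],[0,0,0.3],[0,0,0.3],[0,0,0.3]],"twist":[0,0,0,0]}'
```

```text
time_s: 4.9
tcp_pos: [0.4766, 0.4136, 0.1133]
tool_rot: [179.8, -0.1, 90.0]
force: [-7.2, 1.1, 21.8]
width: 0.0004
grip_force: 11.0
```

Blocked at z 0.113, which matches the tilted tab at its stop. Next: back off and look.

```bash
python3 -m creep '{"dp":[[0,0,-2],[0,0,-5],[0,0,-10],[0,0,-13],[0,0,-13]],"twist":[0,0,0,0,0]}'
python3 - <<'E'
from workcell import eyes
import cv2,numpy as np
a=eyes.camera('scene')['color'][140:300,190:370,::-1]
cv2.imwrite('pics/c2.png',cv2.resize(a,None,fx=3.7,fy=3.7,interpolation=cv2.INTER_CUBIC))
E
```

```text
time_s: 5.4
tcp_pos: [0.4772, 0.4129, 0.2443]
tool_rot: [179.6, -0.2, 90.0]
force: [0.5, -0.7, -0.0]
width: 0.0008
grip_force: 0.0
```

View pics/c2.png

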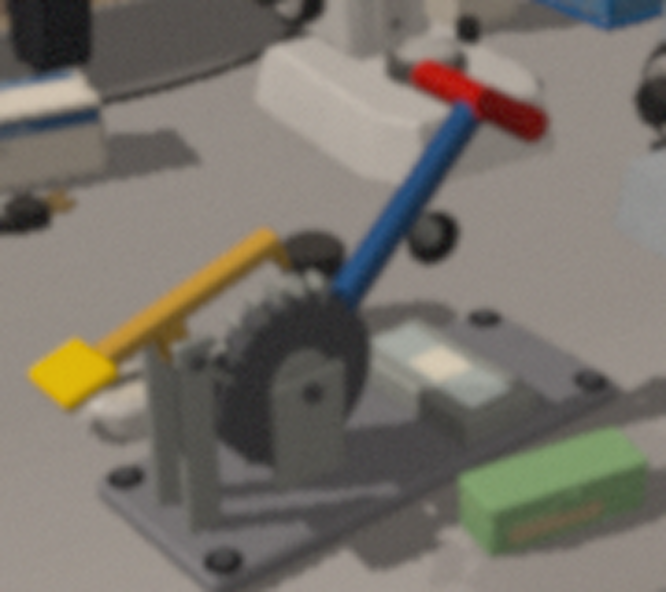

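The pawl is at its stop, its nose at (270,240) clear of the teeth. The arm hasn't moved. On to the handle.

```bash
python3 -m creep '{"dp":[[-4.5,0.2,0],[-9,0.4,0],[-13.5,0.6,0],[-18,0.8,0],[-22,0.9,0],[-22.3,0.9,1],[-22.3,0.9,4],[-22.3,0.9,4]],"twist":[0,0,0,0,0,0,0,0]}'
python3 - <<'E'
from workcell import eyes
import cv2,numpy as np
a=eyes.camera('scene')['color'][0:300,170:560,::-1];b=eyes.camera('top')['color'][100:400,160:560,::-1]
cv2.imwrite('pics/c3.png',np.hstack([a,b]))
E
```

```text
time_s: 6.25
tcp_pos: [0.4828, 0.1894, 0.1954]
tool_rot: [-179.5, 0.1, 90.0]
force: [-0.1, -0.5, 0.0]
width: 0.0006
grip_force: 0.0
```

View pics/c3.png

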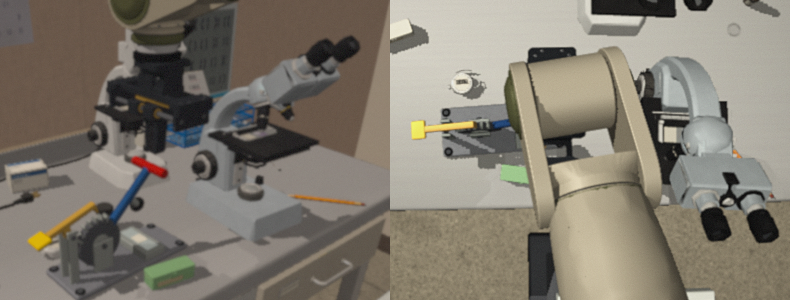

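```bash
python3 - <<'E'
from h import *
np.set_printoptions(precision=3,suppress=True)
for z in(.4,.45,.5):print(z,[atz('top',p,z)[:2] for p in((405,155),(427,270),(428,290),(302,275))])
# knob
print('knob',tri((374,165),(404,187)), 'head',tri((438,88),(447,290)),'armtop',tri((398,98),(448,165)))
print('gripbody scene px', proj('scene',[[.483,.189,z] for z in(.195,.26,.35,.4,.45)]))
E
```

```text
0.4 [array([0.539, 0.099]), array([0.399, 0.08 ]), array([0.376, 0.08 ]), array([0.397, 0.229])]
0.45 [array([0.527, 0.114]), array([0.4  , 0.097]), array([0.379, 0.097]), array([0.398, 0.232])]
0.5 [array([0.515, 0.129]), array([0.401, 0.114]), array([0.382, 0.114]), array([0.399, 0.235])]
knob (array([0.546, 0.01 , 0.1  ]), np.float64(0.010924514238603123)) head (array([0.378, 0.029, 0.301]), np.float64(0.02370955383469746)) armtop (array([ 0.551, -0.033,  0.231]), np.float64(0.03302062850610779))
gripbody scene px [[324.99  151.101]
 [325.933 113.643]
 [327.294  56.853]
 [328.073  22.645]
 [328.861 -13.566]]
```

```bash
python3 -m creep '{"dp":[[0.7,-0.8,0.5],[0.7,-0.8,1.5],[0.5,-0.8,2.2],[0,-0.8,3],[-0.7,-0.8,3.9],[-1.3,-0.8,4.9],[-1.9,-0.8,5.9],[-1.9,-0.8,5.9]],"twist":[0,0,0,0,0,0,0,0]}'
python3 - <<'E'
from workcell import eyes
import cv2,numpy as np
a=eyes.camera('scene')['color'][0:300,170:560,::-1];b=eyes.camera('top')['color'][100:400,160:560,::-1]
cv2.imwrite('pics/c4.png',np.hstack([a,b]))
E
```

```text
time_s: 7.15
tcp_pos: [0.4765, 0.17, 0.1395]
tool_rot: [-179.9, 0.0, 89.9]
force: [-0.6, -0.6, -0.3]
width: 0.0005
grip_force: 0.0
```

View pics/c4.png

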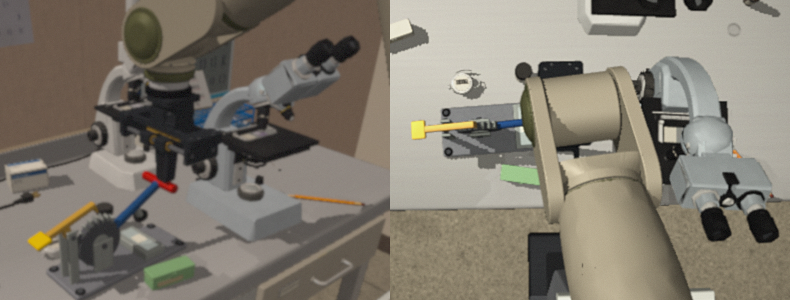

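The handle has gone down with the fingertips to (160,181), and the wrist is clear of the microscope. I'll carry on along the arc.

```bash
python3 -m creep '{"dp":[[-0.4,0,1.2],[-0.8,0,2.2],[-1.1,0,3.2],[-1.3,0,4.2],[-1.3,0,5],[-1.4,0,5.8],[-1.4,0,6.4],[-1.4,0,6.6],[-1.4,0,6.6]],"twist":[0,0,0,0,0,0,0,0,0]}'
```

```text
time_s: 8.15
tcp_pos: [0.4767, 0.1569, 0.0744]
tool_rot: [-180.0, -0.0, 90.0]
force: [1.2, 1.1, -0.1]
width: 0.0009
grip_force: 0.0
```

```bash
python3 -m creep '{"dp":[[0,0,0.3],[0,0,0.5],[0,0,0.7],[0,0,0.8],[0,0,0.8]],"twist":[0,0,0,0,0]}'
```

```text
time_s: 8.65
tcp_pos: [0.4772, 0.1568, 0.0685]
tool_rot: [179.9, 0.0, 90.0]
force: [-6.9, -3.2, 20.9]
width: 0.0003
grip_force: 10.6
```

```bash
python3 -m creep '{"dp":[[0,0,-1],[0,0,-3],[0,0,-7],[2,0,-11],[6,0,-15],[10,0,-19],[14,0,-22],[14,0,-22],[14,0,-22]],"twist":[0,0,0,0,0,0,0,0,0]}'
python3 - <<'E'
from workcell import eyes
import cv2,numpy as np
a=eyes.camera('scene')['color'][140:300,180:380,::-1];b=eyes.camera('top')['color'][140:300,170:370,::-1]
cv2.imwrite('pics/c5.png',cv2.resize(np.hstack([a,b]),None,fx=2,fy=2,interpolation=cv2.INTER_CUBIC))
from h import *
o=np.array([.4831,.2652]);d=np.array([-.0529,.9986])
for an in(0,.05,.1):
  e=o+d*(.04-.155*np.cos(an)-0*an)
  print(an,proj('scene',[[e[0]+s*.04,e[1]+s*.002,.06+.155*np.sin(an)] for s in(-1,1)]))
E
```

```text
time_s: 9.55
tcp_pos: [0.4768, 0.2982, 0.2877]
tool_rot: [179.9, -0.1, 90.1]
force: [0.2, -0.6, -0.5]
width: 0.0005
grip_force: 0.0
0 [[352.39200745 221.12566555]
 [322.60828765 204.95701075]]
0.05 [[352.54738382 217.45658082]
 [322.62515785 201.4391901 ]]
0.1 [[352.55114214 213.83164756]
 [322.49179663 197.9609838 ]]
```

View pics/c5.png

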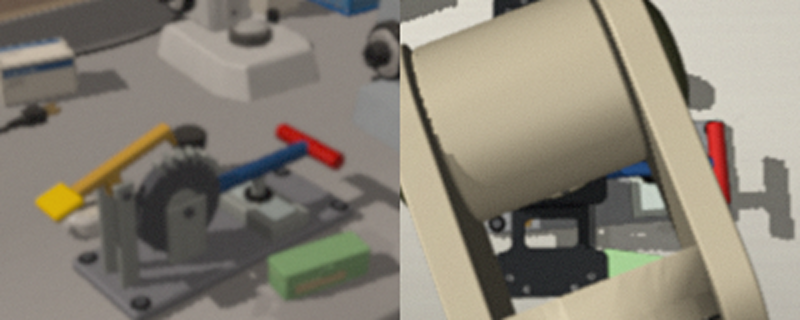

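The handle's ends are at scene (321.5,205) and (350,220), which match arm angle 0. The pawl is still free and the bystanders are in place, so I'm handing in.

```bash
python3 -c "
from workcell import r
print(r.hand_in())"
```

```text
the job is handed in; nothing more can be done
None
```

The press is lowered: the pawl is pressed to its stop and stays free, the arm is fully home with its pad on the slide, no bystander was touched, and the job was handed in at about 9.6 s; no verdict came back.

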